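# Tip the hook tray to settle the roof hooks against its stop wall

## Task

Lay the loose steel hook from the bench into the empty middle lane of the tipping tray, its bend towards the tray's high end wall like the two hooks already there. Then tip the tray, high wall downwards, to about 35 degrees and hold it there for a second so that all three hooks slide home against the high wall. Bring the tray back level and let go of everything, leaving the other things on the bench where they are.

Things in the scene. Friction and masses are not known exactly. Their poses are not given: they have to be found in the camera images.
- tray (a joint): Tilt of the tin tray about its hinge, rad: 0 level, positive = high-walled end down, 0.61 = 35 degrees; turns from -0.5 to 0.95. At level and at 35 degrees its side pointers cover the upper and lower brass stud on the round maple dials. The hinge is stiff (0.9 N m): the tray stays where it is left and is tipped by pressing down (7 to 14 N) with closed fingertips on an end tab.
- tray_mid (a point): Centre of the inner floor, tray axes: x to the high stop wall, z up; hinge along y, 10 mm below it, 120 mm above the bench. Inside 200 x 152 mm: stop wall (x=+100) 30 mm high, other walls 15 mm; two dividers 4 mm thick, 12 mm high at y=+-26 make three 48 mm lanes along x, centred at y=-52, 0, +52 mm. Cheeks of the fixed stand (y=+-89 to 99 mm) are 132 mm high; dials on their outsides 170 mm.
- tab_high (a point): Middle of the upper face of the flat press tab (45 mm long, 90 mm wide, 4 mm thick) folded outwards from the top of the high stop wall; at x = +128, y = 0, z = +30 mm in tray_mid's axes. Pressing it down tips the tray in the positive sense.
- tab_low (a point): Middle of the upper face of the like tab at the low-walled end; at x = -128, y = 0, z = +15 mm in tray_mid's axes. Pressing it down brings a tipped tray back towards level.
- hook_a: Loose stainless strap hook on the bench, 0.2 kg: flat bar 24 mm wide, 5 mm thick, bent to a C. Shank 130 mm along x, riser at its +x end (the bend), arm 75 mm long back over the shank, top face 45 mm above the shank's underside, with a 10 mm downturned lip. Origin: centre of the shank's underside, z up. Centre of mass under the arm at x = 18 mm; grip the arm there across its 24 mm (y).
- hook_a_bend (a point): Foot of hook_a's bend, outer face (x = 65 mm, z = 0 in its axes).
- hook_b: The like hook lying in the tray's lane at y = +52 mm, bend towards the stop wall but not yet against it; origin as for hook_a.
- hook_c: The like hook lying in the tray's lane at y = -52 mm; origin as for hook_a.
- slate: Bystander: chalky green slate tile 160 x 250 x 7 mm lying flat, origin under its centre.
- trysquare: Bystander: steel try square lying flat, stock 19 x 115 x 16 mm at the origin along y, blade 150 mm long to +x.
- mallet: Bystander: rubber mallet lying on the bench; head 64 mm across and 95 mm long along y at the origin, handle 230 mm to -x, at most 64 mm high.
- hookjar: Bystander: tin hook jar standing upright, 90 mm across, 105 mm high, three smaller hooks sticking out to 137 mm; origin under its centre.
- rivettin: Bystander: closed round tin 79 mm across, 60 mm high, origin under its centre.
- straightedge: Bystander: steel straightedge 30 x 240 x 5 mm lying flat along its y, origin under its centre.

How it is judged:
By the outcome, as a careful person would: the job done as asked, in the order asked, and still so for the second after the job is handed in, with the robot touching nothing.
It also fails if it takes over 54 s, if anything falls off the work surface, if the arm or the gripper's body presses on something with over 40 N, if the wrist force passes 120 N, or if a joint passes its speed limit or range.

## Robot

A 7-joint arm with a two-finger parallel gripper is mounted at the origin on the work surface. World frame = base frame: x ahead of the robot, y to its left, z up, the work surface at z = 0. Lengths are in m, angles in rad, forces in N, time in s.
With the tool pointing down it reaches from about 0.4 to 0.875 m from the base axis. Payload 19.3 kg.
Tool frame: the origin (TCP) lies between the finger pads; the fingertips stand 17 mm ahead of it and the grasp point (between the pads) lies 2 mm behind it; z points along the fingers, y is the line along which they close (so a half turn about z gives the same grasp; the last joint's range is limited). The gripper opens to 85 mm and grips with 20 to 120 N. Pads are 22 mm wide; open, the fingers measure 114 mm over their backs; the gripper's body (76 mm by 85 mm) begins 54 mm behind the grasp point. The pads swing forward as they close: fully open they stand 13 mm farther back than shut.
Start: joints at [1.174, 0.521, -0.036, 1.599, 0.021, 1.021, -0.113], TCP at [0.201, -0.592, 0.248] pointing down, gripper open.
Joint ranges: [-2.91, 2.91], [-0.3, 2.13], [-1.5, 1.42], [0.17, 2.43], [-1.26, 4.41], [0.16, 1.93], [-2.52, 2.52]. Speed limits (rad/s): [1.89, 1.89, 2.39, 2.39, 3.01, 3.01, 3.01].

## Interface

Orientations are given as [roll, pitch, yaw] about the fixed x, y, z axes, in that order (R = Rz(yaw) Ry(pitch) Rx(roll)).
In Python, from workcell import bot gives the robot as it stands.
- The arm moves only by the shell command python3 -m inch 'ROWS' [FORCE]. ROWS is JSON, a list of rows, each a list of 7 numbers: the shift along the tool's x, y, z in units of 200 mm (1.0 is 200 mm), then the turn, a rotation vector about the tool's x, y, z in units of 90 degrees (1.0 is 90 degrees), then the opening, from 0 (shut) to 1 (fully open). In form: [[x, y, z, rx, ry, rz, grip], ...]. A call has 1 to 20 rows; each row is the pose to reach, as a shift and turn from the pose commanded when the call began, along the tool's axes at that moment; what a row does not reach only later rows make up. A row lasts 1/8 s, in which the tool goes at most 62.5 mm and 10.7 degrees, less where a joint would pass 70% of its speed; a pose out of reach is approached as far as the arm can. A call with a number of a shift or a turn outside -1 to 1 is refused whole. A call with a gripper value outside its range is refused whole. The fingers move at their own pace and stop on an object; FORCE is the grip in N (left out, the last holds). Time passes only in rows, so rows that repeat a pose let the fingers close. It gives the time, the measured TCP pose, the force, the opening and the grip force at its end, in the units of the state.
- bot.observe(): the state, without advancing time (a new reading comes with each control period).
- bot.grab_frame(name): name is "scene" or "top"; returns a dict with "img" (480x640x3 uint8, red, green, blue), "z_map" (480x640 float32, m along the optical axis (not along the pixel's ray), 0 where there is no reading), "vfov" (degrees; the focal length in pixels is half the picture's height over the tangent of half this angle, whatever the lens; pixels are square), "cx", "cy" (the principal point, pixels), "distortion" ([k1, k2, p1, p2, k3] as OpenCV has them; the pictures are not rectified), "rvec" (rotation vector, rad) and "tvec" (3), from world to camera coordinates, as OpenCV has them. Camera axes: x right, y down, z forward; pixel columns grow to the right and rows downward; lengths in m; the calibration is good to about 2 mm. A picture is of the moment at which its call begins.
- bot.job_done(): hands the job in; it is judged then, once.
The state is a dict: "clock": time; "qpos": joint angles; "qd": joint speeds; "joint_efforts": joint torques, N m; "position": TCP position; "tool_rot": TCP orientation; "force": force on the tool from outside, world axes, zero at the start; "moment": the same for the moment, N m; "grip_width": finger opening in m; "finger_force": force on a finger pad.
Only numpy, scipy, OpenCV 4.12 (cv2) and the standard library are available. Lean on these libraries where they do the work, as an engineer would, in place of code of your own. Each camera call takes 0.05 s, during which the arm holds its last target. There are 200 camera calls.

## Working session

There is one attempt and no reset: what is moved stays moved. The work goes in short steps, Python scripts to look and compute and a shell command to move; the robot and the scene stay as the last step left them, time stands still between calls to the robot, and variables do not carry over. Pictures are saved under pics/ and viewed, at most 10 in all, crops included, and the job is handed in when it is done.

```bash
mkdir -p pics; ls; cat > h.py <<'E'
import numpy as np, cv2
from workcell import bot
def grab(n):
    f=bot.grab_frame(n); h=f["img"].shape[0]
    fl=h/2/np.tan(np.radians(f["vfov"])/2)
    f["K"]=np.array([[fl,0,f["cx"]],[0,fl,f["cy"]],[0,0,1]]); f["D"]=np.array(f["distortion"],float)
    f["R"]=cv2.Rodrigues(np.array(f["rvec"],float))[0]; f["t"]=np.array(f["tvec"],float).ravel()
    return f
def rays(f,uv):
    n=cv2.undistortPoints(np.array(uv,float).reshape(-1,1,2),f["K"],f["D"]).reshape(-1,2)
    return np.c_[n,np.ones(len(n))]
def plane(f,uv,z):
    d=rays(f,uv)@f["R"]; c=-f["R"].T@f["t"]
    return c+d*((z-c[2])/d[:,2])[:,None]
def cloud(f):
    h,w=f["z_map"].shape; u,v=np.meshgrid(np.arange(w),np.arange(h))
    r=rays(f,np.c_[u.ravel(),v.ravel()])*f["z_map"].reshape(-1,1)
    return ((r-f["t"])@f["R"]).reshape(h,w,3)
def proj(f,p):
    return cv2.projectPoints(np.array(p,float).reshape(-1,3),np.array(f["rvec"],float),f["t"],f["K"],f["D"])[0].reshape(-1,2)
def save(f,n): cv2.imwrite("pics/"+n,f["img"][:,:,::-1])
E
python3 - <<'E'
from h import *
for n in("scene","top"):
    f=grab(n); save(f,n+"0.png"); print(n,-f["R"].T@f["t"],f["vfov"],f["D"],(f["z_map"]>0).mean())
    np.save(n+"0.npy",cloud(f))
s=bot.observe(); print(s)
E
```

```text
pics
scene [1.06719556 0.45543246 1.19344947] 51.44481407291297 [0.01727945 0.         0.         0.         0.        ] 0.9958951822916666
top [ 0.49071218 -0.00937728  1.24261163] 57.89440200127556 [0.02009141 0.         0.         0.         0.        ] 0.9960221354166666
{'clock': 0.1, 'qpos': array([ 1.17376385,  0.52196696, -0.03632879,  1.59992406,  0.02117932,
        1.02109191, -0.11278574]), 'qd': array([ 8.32442927e-04, -5.23240411e-04,  5.68798370e-04, -1.99239034e-03,
        2.52424796e-05, -2.19097380e-05,  1.17003085e-04]), 'joint_efforts': array([ 2.64057649e-03, -9.28505445e+01,  1.98388562e+00, -3.70536017e+01,
        1.81762775e-02,  5.34933584e-03,  2.55795641e-05]), 'position': array([ 0.20054188, -0.59166577,  0.24778508]), 'tool_rot': array([-3.14058767e+00,  5.10577547e-05,  3.26825673e-01]), 'force': array([-0.22041706, -0.16685366, -0.59667775]), 'moment': array([0.00616042, 0.04180198, 0.0114448 ]), 'finger_force': 0.0, 'grip_width': 0.08527917791923675}
```

View pics/top0.png

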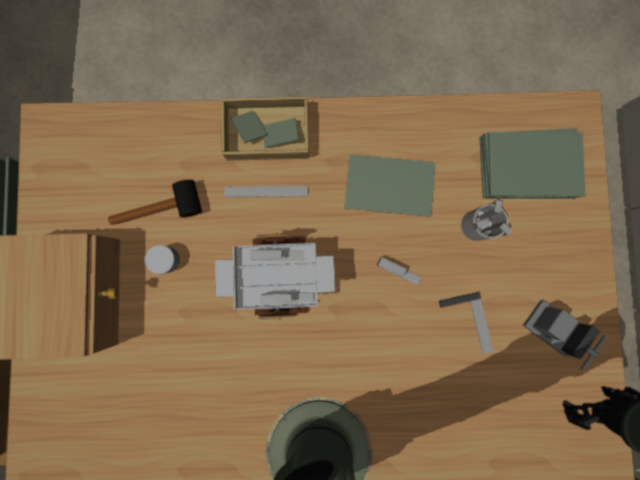

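View pics/scene0.png

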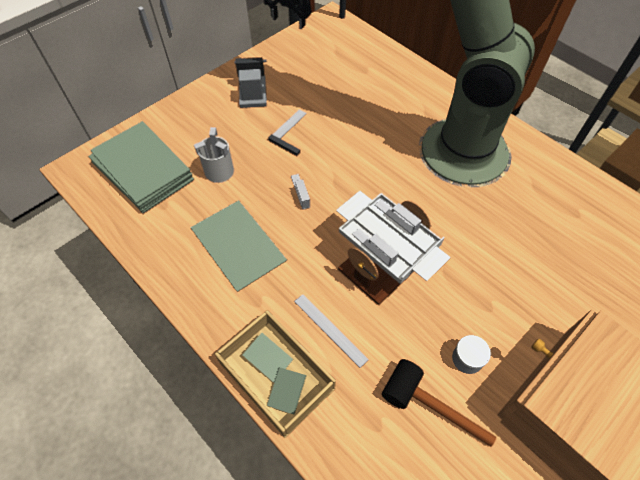

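The top view shows the loose hook at about (378–420, 257–283), with its arm on the left. The tray is centred near (277, 275), with tabs at (225, 278) and (325, 273). Next I'll measure both with the depth cloud.

```bash
python3 - <<'E'
from h import *
T=np.load("top0.npy"); S=np.load("scene0.npy")
np.set_printoptions(precision=4,suppress=True)
def box(P,x0,x1,y0,y1,z0,z1):
    p=P.reshape(-1,3);return p[(p[:,0]>x0)&(p[:,0]<x1)&(p[:,1]>y0)&(p[:,1]<y1)&(p[:,2]>z0)&(p[:,2]<z1)]
f=grab("top"); print(plane(f,[[277,275],[399,270],[225,278],[325,273]],0.13))
for nm,P in(("top",T),("scene",S)):
    w=T[245:295,370:430].reshape(-1,3); c=w[w[:,2]>.02].mean(0); print(nm,"c",c)
    for z0,z1 in((.035,.06),(.003,.02)):
        q=box(P,c[0]-.09,c[0]+.09,c[1]-.09,c[1]+.09,z0,z1)
        r=cv2.minAreaRect((q[:,:2]*1000).astype(np.float32)); print(z0,len(q),"medz",np.median(q[:,2]),r, "mean",q.mean(0), cv2.boxPoints(r).tolist())
    m=T[268:285,250:300].reshape(-1,3); m=np.median(m,0); print("traymid rough",m)
    q=box(P,m[0]-.15,m[0]+.15,m[1]-.2,m[1]+.2,.09,.2)
    for z0,z1 in((.112,.124),(.127,.141),(.142,.156),(.16,.18)):
        k=q[(q[:,2]>z0)&(q[:,2]<z1)]; 
        if len(k): print(z0,len(k),k.min(0),k.max(0),np.median(k,0))
for (u,v) in((222,279),(228,277),(322,273),(328,273),(240,275),(285,276),(265,276)): print(u,v,T[v,u])
for n in("top","scene"):
    im=cv2.imread(f"pics/{n}0.png"); c=im[225:325,205:345] if n=="top" else im[165:315,280:460]
    cv2.imwrite(f"pics/{n}c.png",cv2.resize(c,None,fx=4 if n=="scene" else 5,fy=4 if n=="scene" else 5,interpolation=cv2.INTER_CUBIC))
E
```

```text
[[ 0.484   0.0954  0.13  ]
 [ 0.4894 -0.2162  0.13  ]
 [ 0.4797  0.2279  0.13  ]
 [ 0.4862 -0.0272  0.13  ]]
top c [ 0.4999 -0.2017  0.1023]
0.035 243 medz 0.04301680678768288 ((500.12841796875, -212.51966857910156), (75.61494445800781, 23.94538688659668), 63.06767654418945) mean [ 0.5001 -0.2125  0.0432] [[472.329833984375, -240.80374145507812], [493.67816162109375, -251.64950561523438], [527.927001953125, -184.235595703125], [506.57867431640625, -173.38983154296875]]
0.003 233 medz 0.004129442226496518 ((499.6039733886719, -200.99267578125), (175.0594024658203, 177.55270385742188), 0.34168973565101624) mean [ 0.4906 -0.2212  0.0047] [[411.5464172363281, -112.7398910522461], [412.6052551269531, -290.2894592285156], [587.6614990234375, -289.2454528808594], [586.6026611328125, -111.69589233398438]]
traymid rough [0.4817 0.1009 0.1286]
0.112 140 [0.3722 0.0013 0.1122] [0.5952 0.1958 0.124 ] [0.4934 0.1086 0.1226]
0.127 3648 [ 0.3827 -0.048   0.127 ] [0.592  0.2002 0.141 ] [0.4822 0.0895 0.1299]
0.142 967 [ 0.3814 -0.049   0.142 ] [0.5845 0.2476 0.156 ] [ 0.4835 -0.0064  0.1444]
0.16 82
[... 654 characters left out ...]
9961547851562, -291.35955810546875], [589.1087036132812, -112.20950317382812], [410.389892578125, -112.09725952148438]]
traymid rough [0.4817 0.1009 0.1286]
0.112 123 [0.3733 0.0055 0.112 ] [0.5964 0.152  0.124 ] [0.5855 0.1139 0.1201]
0.127 3587 [ 0.3814 -0.0465  0.127 ] [0.5967 0.2018 0.141 ] [0.4814 0.0948 0.132 ]
0.142 1151 [ 0.3798 -0.0519  0.142 ] [0.5881 0.2314 0.156 ] [0.4899 0.0039 0.1454]
0.16 1111 [0.3799 0.0555 0.16  ] [0.5875 0.2454 0.1798] [0.4876 0.1284 0.17  ]
222 279 [0.4776 0.2297 0.1563]
228 277 [0.4823 0.2137 0.1618]
322 273 [ 0.4864 -0.0194  0.1462]
328 273 [ 0.4861 -0.0346  0.1426]
240 275 [0.4863 0.1893 0.1318]
285 276 [0.481 0.075 0.13 ]
265 276 [0.4822 0.1267 0.1239]
```

View pics/topc.png

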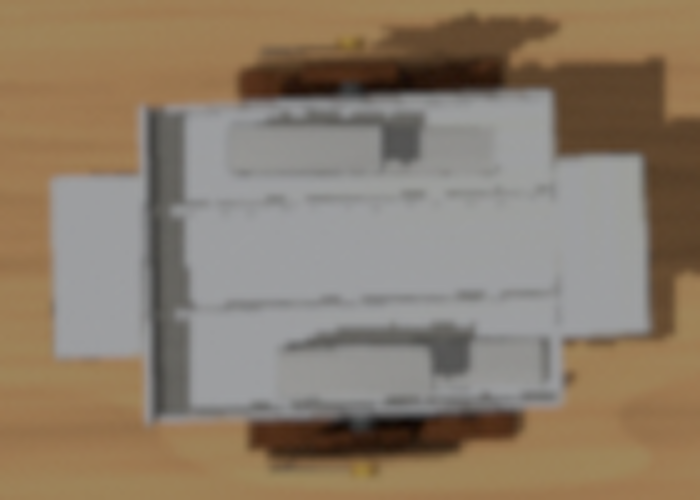

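View pics/scenec.png

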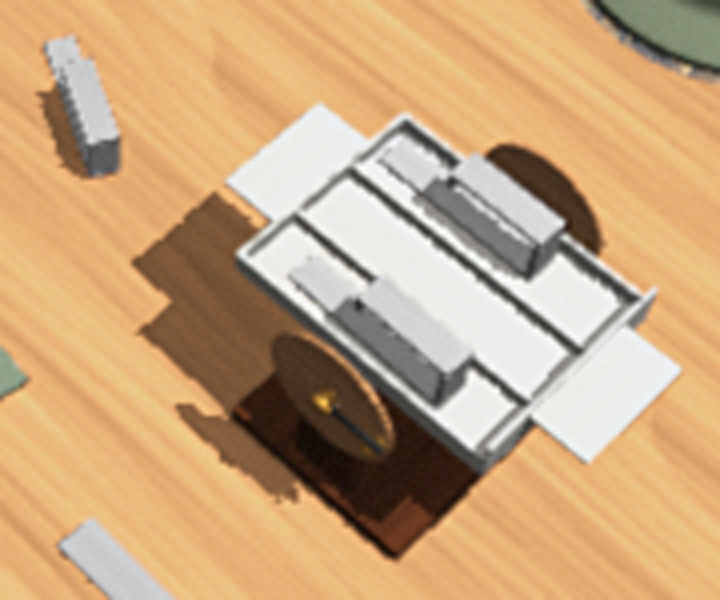

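High wall is on the world +y (left) side, with both neighbour hooks well outward in their lanes. Tab corners are visible in both crops, so I'll compute the tray pose from those and then the moves.

```bash
cat >> h.py <<'E'
from scipy.spatial.transform import Rotation as Ro
def rel(p,yaw,roll=np.pi,p0=None,R0=None):
    s=bot.observe()
    R0=Ro.from_euler("xyz",s["tool_rot"]) if R0 is None else R0
    p0=s["position"] if p0 is None else p0
    d=R0.inv().apply(np.array(p)-p0)/.2; r=(R0.inv()*Ro.from_euler("xyz",[np.pi,0,yaw])).as_rotvec()/(np.pi/2)
    return np.r_[d,r].round(4)
E
python3 - <<'E'
from h import *
np.set_printoptions(precision=4,suppress=True)
t=grab("top"); s=grab("scene")
A=lambda a:(np.array(a)+.5)/5-.5+[205,225]
B=lambda a:(np.array(a)+.5)/4-.5+[280,165]
h=plane(t,A([[52,177],[57,357]]),.16); l=plane(t,A([[641,154],[649,332]]),.145)
print("top",h,l,"len",np.linalg.norm((h-l).mean(0)[:2]),"mid",((h+l)/2).mean(0))
d=(h-l).mean(0); print("yaw",np.arctan2(d[1],d[0]))
h=plane(s,B([[588,462],[680,370]]),.16); l=plane(s,B([[228,182],[320,103]]),.145)
print("scene",h,l,"len",np.linalg.norm((h-l).mean(0)[:2]),"mid",((h+l)/2).mean(0))
d=(h-l).mean(0); print("yaw",np.arctan2(d[1],d[0]))
# depth: tilt of tabs, tabs' rects
for P,n in((cloud(t),"top"),(cloud(s),"scene")):
    q=P.reshape(-1,3); q=q[(abs(q[:,0]-.483)<.035)]
    a=q[(q[:,1]>.213)&(q[:,1]<.24)&(q[:,2]>.1)]; b=q[(q[:,1]<-.01)&(q[:,1]>-.04)&(q[:,2]>.1)]
    fl=q[(abs(q[:,1]-.1)<.06)&(q[:,2]>.1)]; pf=np.polyfit(fl[:,1],fl[:,2],1)
    print(n,"tab z",np.median(a,0),np.median(b,0),"floor slope",pf[0],"z",np.median(fl[:,2]))
print(rel([.4965,-.2220,.16],1.09))
E
```

```text
top [[0.5251 0.2461 0.16  ]
 [0.4363 0.2438 0.16  ]] [[ 0.5301 -0.0478  0.145 ]
 [ 0.4408 -0.0494  0.145 ]] len 0.29359473131888436 mid [0.4831 0.0982 0.1525]
yaw 1.5868686586935232
scene [[0.5253 0.2448 0.16  ]
 [0.4381 0.243  0.16  ]] [[ 0.5299 -0.0479  0.145 ]
 [ 0.4415 -0.0513  0.145 ]] len 0.2935378877980933 mid [0.4837 0.0971 0.1525]
yaw 1.584261203618505
top tab z [0.4827 0.2268 0.1587] [ 0.4815 -0.025   0.1438] floor slope 0.00025746072761613254 z 0.12900176496302992
scene tab z [0.4844 0.2264 0.1604] [ 0.4827 -0.0248  0.1453] floor slope -0.006072942415406123 z 0.1313050896018486
[ 1.9949 -1.2759  0.4408 -0.0003 -0.0001 -0.4859]
```

```bash
python3 -m inch '[[1,-0.64,0,0,0,-0.25,0.6],[1,-0.64,0,0,0,-0.25,0.6],[1,-0.64,0,0,0,-0.25,0.6],[1,-0.64,0,0,0,-0.25,0.6],[1,-0.64,0,0,0,-0.25,0.6],[1,-0.64,0,0,0,-0.25,0.6]]'
python3 - <<'E'
from h import *
print(rel([.4964,-.2216,.11],1.09))
E
```

```text
clock: 1.0
position: [0.3487, -0.4068, 0.2483]
tool_rot: [3.142, 0.0, 0.719]
force: [0.4, -0.3, 0.3]
grip_width: 0.0515
finger_force: 0.0
[ 1.1662e+00 -2.1000e-01  6.9120e-01 -0.0000e+00  2.0000e-04 -2.3600e-01]
```

```bash
python3 -m inch '[[1,-0.21,0.55,0,0,-0.236,0.6],[1,-0.21,0.55,0,0,-0.236,0.6],[1,-0.21,0.55,0,0,-0.236,0.6],[1,-0.21,0.55,0,0,-0.236,0.6],[1,-0.21,0.55,0,0,-0.236,0.6],[1,-0.21,0.55,0,0,-0.236,0.6]]'
python3 - <<'E'
from h import *
print(rel([.4964,-.2216,.038],1.09))
E
```

```text
clock: 1.75
position: [0.4711, -0.2445, 0.1383]
tool_rot: [-3.141, 0.001, 1.089]
force: [0.5, 0.0, 0.1]
grip_width: 0.0509
finger_force: 0.0
[ 1.607e-01  5.910e-02  5.014e-01 -1.000e-04  4.000e-04 -9.000e-04]
```

```bash
python3 -m inch '[[0.16,0.059,0.1,0,0,0,0.6],[0.16,0.059,0.1,0,0,0,0.6],[0.16,0.059,0.3,0,0,0,0.6],[0.16,0.059,0.5,0,0,0,0.6],[0.16,0.059,0.5,0,0,0,0.6],[0.16,0.059,0.5,0,0,0,0.6],[0.16,0.059,0.5,0,0,0,0.1],[0.16,0.059,0.5,0,0,0,0.1],[0.16,0.059,0.5,0,0,0,0.1],[0.16,0.059,0.5,0,0,0,0.1]]' 60
python3 - <<'E'
from h import *
print(rel([.4964,-.2216,.25],1.09))
E
```

```text
clock: 3.0
position: [0.4975, -0.2207, 0.0398]
tool_rot: [3.14, 0.0, 1.09]
force: [-3.1, 0.0, 13.9]
grip_width: 0.0224
finger_force: 58.0
[-6.6000e-03 -1.0000e-03 -1.0511e+00  1.3000e-03  1.0000e-04 -0.0000e+00]
```

```bash
python3 -m inch '[[0,0,-0.15,0,0,0,0.1],[0,0,-0.4,0,0,0,0.1],[0,0,-0.7,0,0,0,0.1],[0,0,-0.95,0,0,0,0.1],[0,0,-0.95,0,0,0,0.1],[0,0,-0.95,0,0,0,0.1]]'
python3 - <<'E'
from h import *
np.set_printoptions(precision=4,suppress=True)
s=grab("scene"); p=bot.observe()["position"]
u,v=proj(s,p)[0].astype(int); print(u,v,p)
c=s["img"][max(0,v-70):v+70,max(0,u-90):u+90]
cv2.imwrite("pics/grip.png",cv2.resize(c[:,:,::-1],None,fx=4,fy=4,interpolation=cv2.INTER_CUBIC))
print(rel([.483,.1227,.25],1.5855), bot.observe()["force"],bot.observe()["moment"])
E
```

```text
clock: 3.75
position: [0.4965, -0.2202, 0.228]
tool_rot: [-3.141, 0.0, 1.09]
force: [0.0, 0.4, -2.5]
grip_width: 0.0226
finger_force: 59.3
299 144 [ 0.4963 -0.2201  0.2274]
[ 1.4889 -0.8515 -0.1122 -0.001  -0.0001 -0.3153] [-0.0831 -0.6483 -2.2453] [ 0.057  -0.0583  0.0146]
```

View pics/grip.png

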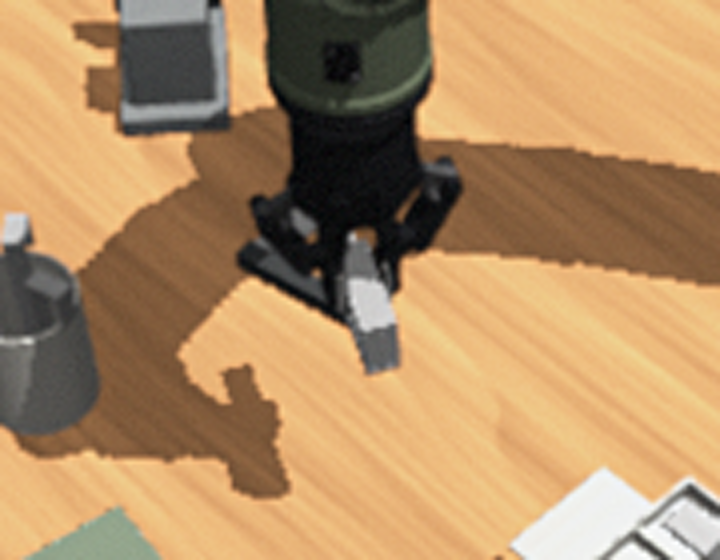

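```bash
python3 -m inch '[[0.25,-0.14,-0.1,0,0,-0.05,0.1],[0.5,-0.28,-0.1,0,0,-0.1,0.1],[0.75,-0.43,-0.1,0,0,-0.15,0.1],[0.99,-0.57,-0.1,0,0,-0.21,0.1],[0.99,-0.57,-0.1,0,0,-0.21,0.1],[0.99,-0.57,-0.1,0,0,-0.21,0.1]]'
python3 - <<'E'
from h import *
print(rel([.483,.1227,.25],1.5855))
E
```

```text
clock: 4.55
position: [0.487, 0.0078, 0.2473]
tool_rot: [-3.14, 0.0, 1.42]
force: [-0.2, -0.2, -2.3]
grip_width: 0.0224
finger_force: 59.4
[ 5.648e-01 -1.060e-01 -1.360e-02 -1.200e-03  2.000e-04 -1.053e-01]
```

```bash
python3 -m inch '[[0.25,-0.05,0,0,0,-0.05,0.1],[0.5,-0.1,0,0,0,-0.1,0.1],[0.565,-0.106,0,0,0,-0.105,0.1],[0.565,-0.106,0,0,0,-0.105,0.1],[0.565,-0.106,0,0,0,-0.105,0.1],[0.565,-0.106,0,0,0,-0.105,0.1]]'
python3 - <<'E'
from h import *
np.set_printoptions(precision=4,suppress=True)
t=grab("top");s=grab("scene"); ob=bot.observe();p=ob["position"]
print(p,rel([.483,.1227,.172],1.5855))
for n,f in(("t",t),("s",s)):
    q=cloud(f).reshape(-1,3)
    # hook pts in air: shank bottom region: 0.2<z<.26 , beyond gripper
    k=q[(abs(q[:,0]-.483)<.03)&(q[:,2]>.195)&(q[:,2]<.262)]
    a=k[(k[:,1]>p[1]+.02)]; b=k[k[:,1]<p[1]-.035]
    for m in(a,b):
        if len(m): print(n,len(m),m.min(0),m.max(0),np.median(m,0))
im=s["img"][150:290,290:470,::-1]; cv2.imwrite("pics/over.png",cv2.resize(im,None,fx=4,fy=4,interpolation=cv2.INTER_CUBIC))
E
```

```text
clock: 5.3
position: [0.4836, 0.1216, 0.2482]
tool_rot: [-3.141, 0.0, 1.583]
force: [0.0, -0.6, -2.4]
grip_width: 0.0227
finger_force: 59.4
[0.4836 0.1221 0.2483] [ 0.0029 -0.0027  0.3816  0.      0.0001 -0.0013]
t 207 [0.4719 0.0379 0.2067] [0.4956 0.0852 0.2168] [0.4838 0.0596 0.212 ]
s 208 [0.4681 0.1422 0.2065] [0.4972 0.1654 0.2579] [0.4864 0.156  0.2455]
s 144 [0.4722 0.0357 0.2076] [0.4974 0.0867 0.2192] [0.4886 0.055  0.2138]
```

View pics/over.png

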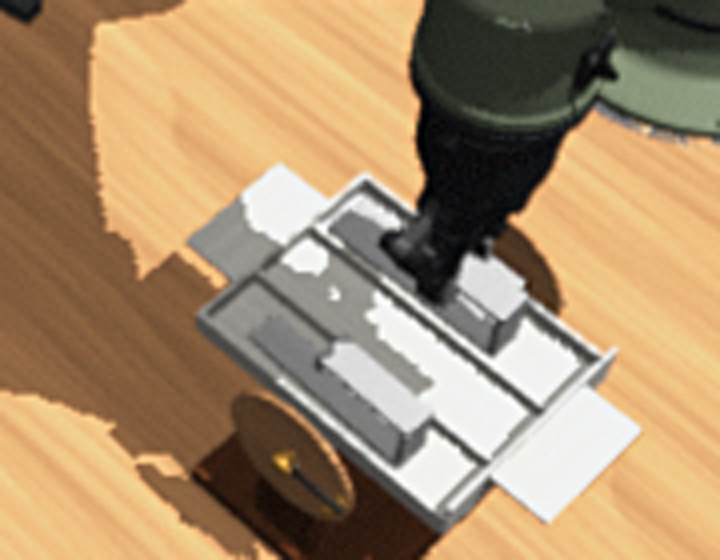

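The hook hangs level: its shank spans y 0.036–0.165, which matches the 130 mm length, and x is centred at 0.484, on the lane. I'll lower it now.

```bash
python3 -m inch '[[0,0,0.2,0,0,0,0.1],[0,0,0.3,0,0,0,0.1],[0,0,0.34,0,0,0,0.1],[0,0,0.36,0,0,0,0.1],[0,0,0.375,0,0,0,0.1],[0,0,0.385,0,0,0,0.1],[0,0,0.385,0,0,0,0.1],[0,0,0.385,0,0,0,0.1]]'
```

```text
clock: 6.4
position: [0.4835, 0.123, 0.1715]
tool_rot: [3.141, -0.0, 1.585]
force: [-0.1, 0.2, -1.9]
grip_width: 0.0226
finger_force: 59.4
```

```bash
python3 -m inch '[[0,0,0.006,0,0,0,0.1],[0,0,0.008,0,0,0,0.1],[0,0,0.008,0,0,0,0.42],[0,0,0.008,0,0,0,0.42],[0,0,0.008,0,0,0,0.42],[0,0,-0.15,0,0,0,0.42],[0,0,-0.35,0,0,0,0.42],[0,0,-0.5,0,0,0,0.42],[0,0,-0.5,0,0,0,0.0],[0,0,-0.5,0,0,0,0.0]]'
python3 - <<'E'
from h import *
np.set_printoptions(precision=4,suppress=True)
ob=bot.observe(); print(ob["position"],ob["force"],rel([.481,.2247,.20],1.5855))
E
```

```text
clock: 7.65
position: [0.4832, 0.1228, 0.2708]
tool_rot: [-3.141, 0.0, 1.585]
force: [-0.4, -0.6, -1.0]
grip_width: 0.0006
finger_force: 0.0
[0.4832 0.1228 0.2708] [-0.3641 -0.5879 -0.9893] [ 0.5098 -0.0036  0.3537 -0.0003  0.0002 -0.0004]
```

```bash
python3 -m inch '[[0.25,0,0,0,0,0,0],[0.51,0,0,0,0,0,0],[0.51,0,0.1,0,0,0,0],[0.51,0,0.34,0,0,0,0],[0.51,0,0.34,0,0,0,0],[0.51,0,0.34,0,0,0,0]]'
python3 - <<'E'
from h import *
np.set_printoptions(precision=4,suppress=True)
t=grab("top");s=grab("scene")
q=cloud(t).reshape(-1,3); k=q[(abs(q[:,0]-.483)<.035)&(q[:,1]<.19)&(q[:,1]>-.01)&(q[:,2]>.160)&(q[:,2]<.185)]
print(len(k),cv2.minAreaRect((k[:,:2]*1000).astype(np.float32)),np.median(k,0))
im=s["img"][150:290,290:470,::-1]; cv2.imwrite("pics/placed.png",cv2.resize(im,None,fx=4,fy=4,interpolation=cv2.INTER_CUBIC))
ob=bot.observe(); print(ob["position"],ob["force"])
E
```

```text
clock: 8.4
position: [0.4822, 0.2252, 0.2042]
tool_rot: [3.142, -0.0, 1.585]
force: [-0.6, 0.2, 0.3]
grip_width: 0.0003
finger_force: 0.0
304 ((482.33648681640625, 130.36099243164062), (23.818477630615234, 74.38873291015625), 1.218283772468567) [0.4826 0.1306 0.1737]
[0.4826 0.2252 0.2047] [-0.1414  0.3457 -0.1556]
```

View pics/placed.png

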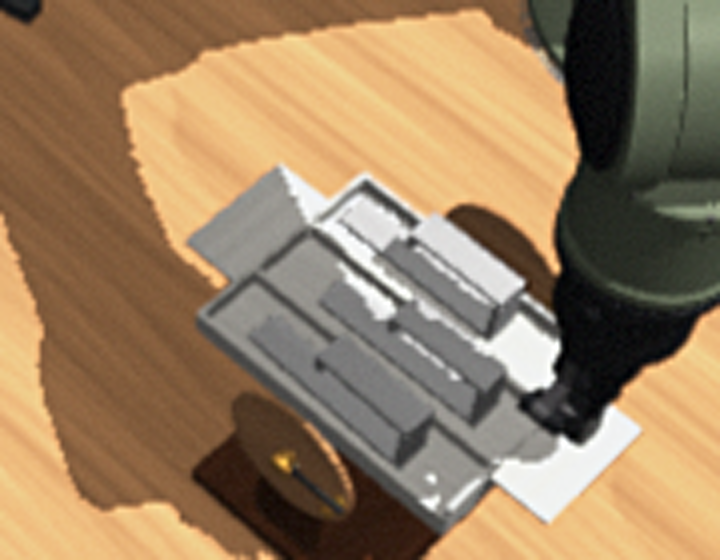

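The picture shows all three hooks in their lanes, bends facing the high wall, with the shut gripper above the high tab near (570, 420). Next: press.

```bash
python3 -m inch '[[0,0,0.1,0,0,0,0],[0,0,0.14,0,0,0,0],[0,0,0.18,0,0,0,0],[0,0,0.22,0,0,0,0],[0,0,0.26,0,0,0,0],[0,0,0.30,0,0,0,0],[0,0,0.34,0,0,0,0],[0,0,0.38,0,0,0,0],[0,0,0.42,0,0,0,0],[0,0,0.45,0,0,0,0],[0,0,0.47,0,0,0,0],[0,0,0.47,0,0,0,0]]'
cat >> h.py <<'E'
def tilt():
    for n in("top","scene"):
        f=grab(n); q=cloud(f).reshape(-1,3); u=q[:,1]-.0977; w=q[:,2]-.12
        k=(abs(q[:,0]-.483)<.04)&(u<-.06)&(u>-.16)&(w>0)
        # low tab + floor behind: fit tab by plane z=a*u+b robustly
        best=None
        for th in np.arange(-.2,.95,.005):
            X=u[k]*np.cos(th)-w[k]*np.sin(th); Z=u[k]*np.sin(th)+w[k]*np.cos(th)
            c=(abs(Z-.025)<.0015)&(X<-.106)&(X>-.148)
            if best is None or c.sum()>best[0]: best=(c.sum(),th,np.polyfit(u[k][c],w[k][c],1) if c.sum()>20 else None)
        print(n,"tilt",best[1],best[0],"slope angle",-np.arctan(best[2][0]) if best[2] is not None else None)
    return f
E
python3 - <<'E'
from h import *
tilt(); ob=bot.observe(); print(ob["position"],ob["force"])
E
```

```text
clock: 10.0
position: [0.4819, 0.225, 0.1092]
tool_rot: [-3.141, 0.0, 1.585]
force: [0.9, 0.3, 0.4]
grip_width: -0.0002
finger_force: 0.1
top tilt 0.5600000000000007 303 slope angle 0.5579204207335898
scene tilt 0.5700000000000007 242 slope angle 0.5686510801960047
[0.48184392 0.22485759 0.10932804] [ 0.05106759  0.31918477 -0.17096481]
```

```bash
python3 -m inch '[[0,0,0.015,0,0,0,0],[0,0,0.03,0,0,0,0],[0,0,0.03,0,0,0,0]]'
python3 - <<'E'
from h import *
tilt(); ob=bot.observe(); print(ob["position"],ob["force"])
E
```

```text
clock: 10.48
position: [0.4819, 0.225, 0.1031]
tool_rot: [-3.141, 0.0, 1.585]
force: [-0.5, 0.7, 0.3]
grip_width: 0.0002
finger_force: 0.3
top tilt 0.6100000000000008 319 slope angle 0.6113508238456005
scene tilt 0.6100000000000008 264 slope angle 0.6104327461208012
[0.4818389  0.2248747  0.10313837] [-0.66301668  1.10175062  0.23706844]
```

Tilt is 0.61 in both views. Hold for over a second, then look.

```bash
python3 -m inch '[[0,0,0,0,0,0,0],[0,0,0,0,0,0,0],[0,0,0,0,0,0,0],[0,0,0,0,0,0,0],[0,0,0,0,0,0,0],[0,0,0,0,0,0,0],[0,0,0,0,0,0,0],[0,0,0,0,0,0,0],[0,0,0,0,0,0,0],[0,0,0,0,0,0,0],[0,0,0,0,0,0,0],[0,0,0,0,0,0,0]]'
python3 - <<'E'
from h import *
s=tilt(); t=grab("top")
a=cv2.resize(s["img"][150:290,290:470,::-1],(540,420),interpolation=cv2.INTER_CUBIC)
cv2.imwrite("pics/tipped.png",a)
q=cloud(t).reshape(-1,3); th=.61; u=q[:,1]-.0977; w=q[:,2]-.12
X=u*np.cos(th)-w*np.sin(th); Z=u*np.sin(th)+w*np.cos(th)-.01; Y=-(q[:,0]-.4834)-0.015*X
for c in(-.052,0,.052):
    k=(abs(Y-c)<.022)&(Z>.038)&(Z<.052)&(abs(X)<.11); print(c,k.sum(),X[k].min() if k.any() else 0,X[k].max() if k.any() else 0)
    k=(abs(Y-c)<.022)&(Z>.003)&(Z<.010)&(abs(X)<.11); print("  low",np.percentile(X[k],[1,50,99]) if k.any() else 0)
E
```

```text
clock: 12.08
position: [0.482, 0.225, 0.1033]
tool_rot: [-3.142, 0.0, 1.585]
force: [-1.2, -0.4, -0.2]
grip_width: -0.0
finger_force: 0.0
top tilt 0.6100000000000008 308 slope angle 0.6095178606245594
scene tilt 0.6200000000000008 250 slope angle 0.6108467847854995
-0.052 213 0.02494222561800533 0.10345838386360473
  low [-0.10091929  0.0064719   0.10414688]
0 149 0.024612470540804027 0.08367906072169952
  low [-0.07426422  0.00763948  0.10377656]
0.052 34 0.024440928504024222 0.04515324742361587
  low [-0.10389143  0.00365921  0.0809537 ]
```

View pics/tipped.png

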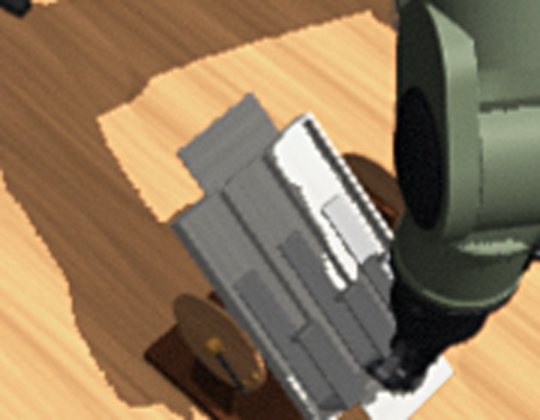

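All three arm ends sit at x = 24.5–25 mm in tray axes, so every bend is at the 100 mm wall. Next I move up and over to the low tab.

```bash
python3 -m inch '[[0,0,-0.3,0,0,0,0],[0,0,-0.6,0,0,0,0],[0,0,-0.95,0,0,0,0],[-0.3,0,-0.95,0,0,0,0],[-0.6,0,-0.95,0,0,0,0],[-0.95,0,-0.95,0,0,0,0],[-0.98,0,-0.95,0,0,0,0],[-0.98,0,-0.95,0,0,0,0],[-0.98,0,-0.95,0,0,0,0]]'
python3 - <<'E'
from h import *
np.set_printoptions(precision=4,suppress=True)
tilt(); ob=bot.observe(); print(ob["position"],ob["force"])
R0=Ro.from_euler("xyz",ob["tool_rot"])
for th in(.61,.5,.4,.3,.2,.1,.05,0):
    # tool centre at tray-x -0.124 on the tab; outer tip edge (11mm) touches
    u=-.124*np.cos(th)+.025*np.sin(th); z=.12+.025*np.cos(th)+.124*np.sin(th)+.011*np.tan(th)+.017
    print(th,rel([.4834-.0147*u,.0977+u,z],1.5855)[:3],z)
E
```

```text
clock: 13.35
position: [0.4848, 0.0305, 0.2934]
tool_rot: [3.141, -0.001, 1.587]
force: [-1.0, -0.0, 0.2]
grip_width: -0.0001
finger_force: 0.0
top tilt -0.2 0 slope angle None
scene tilt 0.6050000000000006 243 slope angle 0.6054865265695537
[0.4847 0.0305 0.2933] [-0.0042  0.0304 -0.1134]
0.61 [-0.1005 -0.0019  0.2853] 0.23621487298364796
0.5 [-0.1481 -0.002   0.3444] 0.22439765822246222
0.4 [-0.1863 -0.0021  0.4015] 0.21296512470246454
0.3 [-0.2194 -0.0021  0.4617] 0.20093061659985212
0.2 [-0.2468 -0.0022  0.5245] 0.18836647185521405
0.1 [-0.2685 -0.0022  0.5895] 0.17535812918909727
0.05 [-0.277  -0.0022  0.6227] 0.1687166322915692
0 [-0.2841 -0.0022  0.6563] 0.16199999999999998
```

```bash
python3 -m inch '[[-0.1,0,0.2,0,0,0,0],[-0.1,0,0.26,0,0,0,0],[-0.1,0,0.285,0,0,0,0],[-0.125,0,0.315,0,0,0,0],[-0.148,0,0.344,0,0,0,0],[-0.168,0,0.373,0,0,0,0],[-0.186,0,0.402,0,0,0,0],[-0.204,0,0.432,0,0,0,0],[-0.219,0,0.462,0,0,0,0],[-0.234,0,0.493,0,0,0,0],[-0.247,0,0.525,0,0,0,0],[-0.258,0,0.557,0,0,0,0],[-0.268,0,0.59,0,0,0,0],[-0.273,0,0.606,0,0,0,0],[-0.277,0,0.623,0,0,0,0],[-0.277,0,0.623,0,0,0,0]]'
cat >> h.py <<'E'
def tilt2():
    for n in("top","scene"):
        q=cloud(grab(n)).reshape(-1,3); u=q[:,1]-.0977; w=q[:,2]-.12; best=(0,)
        for th in np.arange(-.1,.7,.005):
            X=u*np.cos(th)-w*np.sin(th); Z=u*np.sin(th)+w*np.cos(th)
            c=(abs(q[:,0]-.483)<.04)&(abs(Z-.04)<.0015)&(X>.108)&(X<.145)
            c2=(abs(q[:,0]-.483)<.065)&(abs(Z-.01)<.0015)&(abs(X)<.1); c|=c2
            if c.sum()>best[0]: best=(c.sum(),th,np.polyfit(u[c2],w[c2],1)[0] if c2.sum()>20 else 0)
        print(n,best)
E
python3 - <<'E'
from h import *
tilt2(); ob=bot.observe(); print(ob["position"],ob["force"])
E
```

```text
clock: 15.45
position: [0.4865, -0.0262, 0.1697]
tool_rot: [3.14, 0.0, 1.585]
force: [0.2, -0.8, 3.5]
grip_width: -0.0002
finger_force: 1.2
top (np.int64(926), np.float64(0.07000000000000015), np.float64(-0.0704460619902055))
scene (np.int64(971), np.float64(0.05500000000000013), np.float64(-0.05439160490121059))
[ 0.48642611 -0.02604262  0.16959101] [ 1.29844877 -1.69922027  4.90892173]
```

```bash
python3 -m inch '[[-0.003,0,0.012,0,0,0,0],[-0.006,0,0.024,0,0,0,0],[-0.007,0,0.034,0,0,0,0],[-0.007,0,0.034,0,0,0,0],[-0.007,0,0.034,0,0,0,0]]'
python3 - <<'E'
from h import *
tilt2(); tilt2(); ob=bot.observe(); print(ob["position"],ob["force"])
E
```

```text
clock: 16.18
position: [0.4864, -0.0275, 0.1626]
tool_rot: [3.14, -0.0, 1.585]
force: [1.2, -2.3, 6.4]
grip_width: 0.0
finger_force: 3.1
top (np.int64(995), np.float64(0.015000000000000097), np.float64(-0.015865270501190302))
scene (np.int64(983), np.float64(0.005000000000000088), np.float64(-0.0049742325588039305))
top (np.int64(931), np.float64(0.0200000000000001), np.float64(-0.018616731406453292))
scene (np.int64(938), np.float64(0.005000000000000088), np.float64(-0.004519728528289156))
[ 0.48637305 -0.02753638  0.16259071] [ 1.10133925 -2.06625818  6.08963287]
```

```bash
python3 -m inch '[[0,0,0.006,0,0,0,0],[0,0,0.006,0,0,0,0],[0,0,0.006,0,0,0,0],[0,0,-0.1,0,0,0,0],[0,0,-0.4,0,0,0,0],[-0.3,0,-0.6,0,0,0,0],[-0.6,0,-0.6,0,0,0,0],[-0.95,0,-0.6,0,0,0,0],[-0.95,0,-0.6,0,0,0,0],[-0.95,0,-0.6,0,0,0,0],[-0.95,0,-0.6,0,0,0,0]]'
python3 - <<'E'
from h import *
tilt2(); tilt2(); ob=bot.observe(); print(ob["position"],ob["force"])
for n in("top","scene"):
    q=np.load(n+"0.npy").reshape(-1,3); f=grab(n); r=cloud(f).reshape(-1,3)
    for m in(q,r):
        k=(abs(m[:,0]-.483)<.03)&(m[:,2]>.1); a=k&(m[:,1]>.213)&(m[:,1]<.24); b=k&(m[:,1]<-.01)&(m[:,1]>-.04)
        print(n,np.median(m[a][:,2])-np.median(m[b][:,2]))
    if n=="top":
        for c in(-.052,0,.052):
            Y=-(r[:,0]-.4834); k=(abs(Y-c)<.022)&(r[:,2]>.168)&(r[:,2]<.182)&(abs(r[:,1]-.0977)<.11); print(c,r[k][:,1].min()-.0977,r[k][:,1].max()-.0977)
    im=f["img"][:,:,::-1]
    im=im[140:300,280:470] if n=="scene" else im[225:325,205:345]
    cv2.imwrite(f"pics/end{n}.png",cv2.resize(im,None,fx=3.7,fy=3.7,interpolation=cv2.INTER_CUBIC))
E
```

```text
clock: 17.75
position: [0.4886, -0.216, 0.282]
tool_rot: [3.141, -0.001, 1.587]
force: [0.6, -0.5, -0.2]
grip_width: -0.0
finger_force: 0.0
top (np.int64(1350), np.float64(-0.004999999999999921), np.float64(0.00612540528837819))
scene (np.int64(974), np.float64(-0.004999999999999921), np.float64(0.007035264190304422))
top (np.int64(1376), np.float64(-0.004999999999999921), np.float64(0.005733382771875604))
scene (np.int64(938), np.float64(-0.004999999999999921), np.float64(0.004680174056473274))
[ 0.48847769 -0.21678534  0.28204054] [-0.6331623  -0.65093289 -0.30379458]
top 0.015079363490605568
top 0.016264750502301445
-0.052 0.02702631980413553 0.10141941255899221
0 0.026013074209940895 0.09937961533244107
0.052 0.02543870436664611 0.09994190043127145
scene 0.014866766002528925
scene 0.01590953109021437
```

View pics/endscene.png

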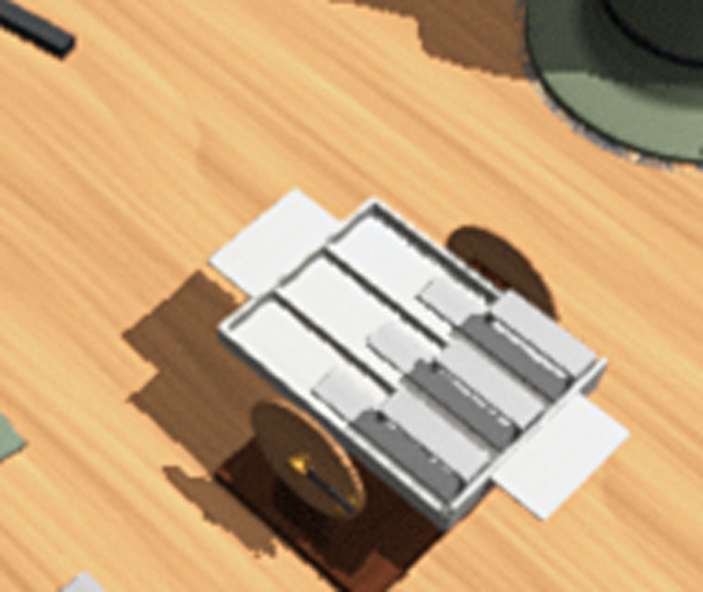

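The picture shows the three hooks side by side against the high wall. The tray is level to within about 0.3°, the pointer covers the stud as it did at the start, and the arm is clear. I'm handing in the job now.

```bash
python3 -c "
from workcell import bot
print(bot.job_done())"
```

```text
the job is handed in; nothing more can be done
None
```

The job is handed in at about 18 s: the loose hook is in the middle lane, the tray was held at 35° for over a second, all three hooks lie against the high wall, the tray is back level and the arm is clear.

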